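Draw a slotted rail out of the bar rack and lay it in the assembly cradle

ROBOT

A 6-joint arm with a two-finger parallel gripper is mounted at the origin on a cart in front of the work surface, level with it; the furniture and walls round the work are solid. World frame = base frame: x ahead of the robot, y to its left, z up, the work surface at z = 0. Lengths are in m, angles in degrees, forces in N, time in s.
With the tool pointing down it reaches from about 0.375 to 0.925 m from the base axis. Payload 5.7 kg.
Tool frame: the origin (TCP) lies on the mounting face of the last link; the fingertips stand 173 mm ahead of it and the grasp point (between the pads) lies 155 mm ahead of it (manip.grip_depth is the distance from the TCP to the grasp point, in m); z points along the fingers, y is the line along which they close (so a half turn about z gives the same grasp; the last joint's range is limited). The gripper opens to 85 mm and grips with 20 to 120 N. Pads are 22 mm wide; open, the fingers measure 114 mm over their backs; the gripper's body (76 mm by 85 mm) begins 54 mm behind the grasp point. The pads swing forward as they close: fully open they stand 13 mm farther back than shut.
Start: joints at [-76.725, 20.558, 86.54, -0, 72.909, -6.595], TCP at [0.204, -0.564, 0.405] pointing down, gripper open.
Joint ranges: [-170.27, 170.27], [-57.76, 135], [12.27, 136.19], [-55.21, 235.2], [11.17, 155.16], [-170.74, 170.74]. Speed limits (degrees/s): [136.94, 136.94, 180, 180, 180, 180].

INTERFACE

Orientations are given as a 3x3 rotation matrix whose columns are the frame's x, y, z axes.
In Python, from bench import read_state, optics, workorder, finder, manip gives the robot as it stands. The module is installed in compiled form; this text tells all that it offers.
- The arm moves only by the tool step_arm, never from a script. Its argument "motion" is text: rows parted by semicolons, each of 5 numbers parted by spaces: the shift along the tool's x, y, z in cm, then the turn about the tool's z in rad, then the gripper's target within -1 to 1 (fully open at 1, half-way at 0, shut at -1). A call has 1 to 10 rows; each row shifts and turns the commanded pose from where the row before left it, along the tool's axes as they then stand; what a row does not reach is not made up. A row lasts 1/10 s, in which the tool goes at most 50 mm and 8.59 degrees, less where a joint would pass 70% of its speed; a pose out of reach is approached as far as the arm can. A call with a gripper value outside its range is refused whole. The fingers move at their own pace and stop on an object; the grip force is fixed at half the most. Time passes only in rows, so rows that do not move let the fingers close. It gives the time, the measured TCP pose, the force, the opening and the grip force at its end, in the units of the state.
- read_state(): the state, without advancing time (a new reading comes with each control period).
- optics.camera(name): name is "scene" or "top"; returns the picture (420x560x3 uint8, red, green, blue); there is no depth.
- optics.calibration(name): a dict with "vertical_fov" (degrees; the focal length in pixels is half the picture's height over the tangent of half this angle, whatever the lens; pixels are square), "cx", "cy" (the principal point, pixels), "xyz" and "orientation" of the camera in the world. Camera axes: x right, y up, looking along -z (the intrinsics and any distortion apply to the point x, -y, -z); pixel columns grow to the right and rows downward; lengths in m; the calibration is good to about 2 mm. A picture is of the moment at which its call begins. calibration takes no time and is no camera call.
- workorder.close_job(): hands the job in; it is judged then, once.
Trained networks look in the newest picture that a camera, given by its name, has taken for a name from the list of things; names that differ only in an ending like _2 or _b are one class to them, and where a whole thing is asked for, a point or a joint stands for the part that bears it (a point fixed in the world has none). Each returns a list of dicts, best first, with "confidence" (0 to 1); they miss things now and then, are a little off and sometimes report something else, mostly with a low value. They report only what shows in the picture. A call takes as long as a camera call.
- finder.regions_of(camera, query): "mask" (420x560 bool, what is visible of it) and "location" ([row, column] in pixels, amid what is visible of it).
- finder.tip_of(camera, query): "location" ([row, column] in pixels: a listed point, or the origin of a listed thing).
The state is a dict: "time": time; "joint_positions": joint angles; "qd": joint speeds; "tau": joint torques, N m; "eef_pos": TCP position; "ee_rot": TCP orientation; "contact_force": force on the tool from outside, world axes, zero at the start; "wrist_torque": the same for the moment, N m; "opening": opening from 0.0 (shut) to 1.0 (fully open); "finger_force": force on a finger pad.
Only numpy, scipy, OpenCV 4.12 (cv2) and the standard library are available. Lean on these libraries where they do the work, as an engineer would, in place of code of your own. Each camera call takes 0.05 s, during which the arm holds its last target. There are 200 camera calls.

TASK

Fetch the black slotted rail for assembly: lift its front end over the lip of the grey bar rack, draw it out endwise, lay it down flat on the bench and let go. Then take it again by the middle and lay it in the aluminium cradle, fully down in both end seats, slots upward. Do not drop the rail, leave the flat bar in the rack and do not disturb the tape or the spanner.

Things in the scene. Friction and masses are not known exactly. Their poses are not given: they have to be found in the camera images.
- rail: The part to move: straight black slotted rail, 400 long x 30 wide x 16 high, 0.17 to 0.35 kg. Origin: centre of its underside; x along its length, y across, z up out of the slotted face. At the start it lies in one of the rack's two troughs (which one varies), its +x towards the mouth and its front end 2 to 22 mm behind the lip. Take it across its width.
- flat_bar: Plain steel flat bar, 400 x 30 x 8 mm, lying in the other trough. Leave it there. Origin: centre of its underside; x along its length.
- bar_rack: Grey bar rack, fixed, 436 long (x) x 118 wide (y) mm. Origin: centre of its underside, on the bench; +x points to the mouth. Base plate 4 thick; bars lie on it (z = 4). Two troughs, centre lines y = +32 and -32, walls 3 thick, 40 apart inside, tops at z = 29, from x = -212 (back stop) to 118. From x = 118 to 212 there are no walls: the front 70 to 90 mm of a bar can be taken here.
- cradle: Aluminium cradle for this rail, fixed, 436 long (x) x 60 wide (y) mm. Origin: centre of its underside, on the bench; z up. Base bar 10 high, a seat on each end. Between the seats (|x| < 111) it is open above z = 10 (screw heads to 15), so a rail can be held there by its middle; beside a rail in the seats there is no room for fingers. The rail may lie either way round.
- black_tape: Bystander: roll of black tape lying flat, 62 across x 19 high, on the bench between robot and rack. Origin: centre of its underside.
- spanner: Bystander: steel spanner lying on the bench between robot and rack, 157 long (its y) x 26 x 6. Origin: centre of its underside.
- rack_lip (a point): Middle of the top of the rack's lip: a rolled edge across the whole mouth, x = 211 to 217 mm in the rack's frame, top 14 above the plate (z = 18). It stops a bar sliding out. The front end's underside must rise 16 to 24 mm off the plate, with the rear end down; the lip must also be cleared by the rear end at the last.
- rack_bridge (a point): Middle of the front edge of the bridge over both troughs, x = 68 to 118 mm in the rack's frame: 40 mm free above the plate, top at z = 47. A second, low keeper over x = -212 to -172 leaves only 22 mm above the plate, so the rear end cannot be lifted until it has left the keeper, nor lifted high until it has passed the bridge.
- cradle_seat (a point): Centre of the floor of the seat at +x (rubber, z = 26 mm in the cradle's frame, x = 158); the other is its mirror at -x. Each runs from |x| = 111 to an end plate at |x| = 206 (top z = 40) between cheeks 38 mm apart, with flared lead-ins from z = 34 to 43, about 53 apart at the top. Seated, the rail's underside is at z = 26.
- instrument_foot (a point): Fixed point on the bench under the near right corner of the tall orange and black dry-block instrument, an obstacle that never moves: it fills x from 635 mm back to the wall, y = 165 to 412 mm, up to 430 mm high (world frame). The bench between it and its front edge (x = 300 mm) is free for laying the rail down, left of the rack's mouth.

How it is judged:
By the outcome, as a careful person would: the job done as asked, in the order asked, and still so for the second after the job is handed in, with the robot touching nothing.
It also fails if it takes over 64 s, if anything falls off the work surface, if the arm or the gripper's body presses on something with over 40 N, if the wrist force passes 120 N, or if a joint passes its speed limit or range.

## Working session

There is one attempt and no reset: what is moved stays moved. The work goes in short steps, Python scripts to look and compute and a tool call to move; the robot and the scene stay as the last step left them, time stands still between calls to the robot, and variables do not carry over. Pictures are saved under pics/ and viewed, at most 10 in all, crops included, and the job is handed in when it is done.

Besides the shell and the picture viewer there is one more tool, called after "Call:" as a command line: name --argument value ..., lists and objects as JSON in quotes. step_arm: Moves the arm, as the interface text tells. Its arguments: {"type":"object","properties":{"motion":{"type":"string"}},"required":["motion"]}

```bash
mkdir -p pics; ls
python3 - <<'E'
from bench import read_state, optics, finder, manip
import cv2,numpy as np
print(manip.grip_depth)
s=read_state();print(s['eef_pos'],s['ee_rot'],s['time'],s['opening'])
for c in ['scene','top']:
    im=optics.camera(c);cv2.imwrite(f'pics/{c}0.png',im[:,:,::-1])
    k=optics.calibration(c);print(c,k)
    for q in ['rail','flat_bar','bar_rack','cradle','black_tape','spanner','rack_lip','rack_bridge','cradle_seat','instrument_foot']:
        r=finder.tip_of(c,q);print(q,[(np.round(d['location'],1).tolist(),round(d['confidence'],2)) for d in r[:3]])
E
```

```text
pics
0.1547
[ 0.20383016 -0.5639275   0.40384401] [[ 9.40456240e-01  3.39914472e-01 -4.61176589e-04]
 [ 3.39914733e-01 -9.40454481e-01  1.82877786e-03]
 [ 1.87912470e-04 -1.87664626e-03 -9.99998221e-01]] 0.0 0.9966875295655502
scene {'vertical_fov': 45.71409316951852, 'cx': 274.08989693136357, 'cy': 204.8855807804537, 'xyz': array([ 0.65095603, -0.93322306,  1.09194664]), 'orientation': array([[ 0.98927333, -0.10400632,  0.10257171],
       [ 0.1453906 ,  0.76901043, -0.62248255],
       [-0.0141366 ,  0.63071835,  0.77588305]])}
rail [([279.2, 261.7], 0.8)]
flat_bar [([276.6, 240.5], 0.88)]
bar_rack [([276.7, 249.9], 0.95)]
cradle [([228.9, 332.9], 0.73)]
black_tape [([314.2, 182.4], 0.87)]
spanner [([240.6, 209.3], 0.74)]
rack_lip [([204.2, 262.9], 0.59)]
rack_bridge [([228.4, 258.4], 0.93), ([150.1, 326.4], 0.73)]
cradle_seat [([182.6, 336.0], 0.83)]
instrument_foot [([154.3, 324.5], 0.68)]
top {'vertical_fov': 43.0658392201171, 'cx': 285.3538845707942, 'cy': 207.47758940995396, 'xyz': array([ 0.32307104, -0.14311309,  1.5425432 ]), 'orientation': array([[-9.87288928e-04,  9.90634684e-01, -1.36535519e-01],
       [-9.99967066e-01, -2.07788293e-03, -7.84533209e-03],
       [-8.05556290e-03,  1.36523277e-01,  9.90604110e-01]])}
rail [([214.9, 344.2], 0.81)]
flat_bar [([239.2, 345.5], 0.69)]
bar_rack [([224.3, 340.2], 0.85)]
cradle [([158.9, 284.7], 0.62)]
black_tape [([270.1, 386.7], 0.61)]
spanner [([271.1, 312.1], 0.64)]
rack_lip [([223.2, 267.7], 0.92)]
rack_bridge [([224.9, 302.8], 0.7)]
cradle_seat [([161.0, 230.8], 0.56)]
instrument_foot [([174.1, 181.1], 0.74)]
```

View pics/scene0.png

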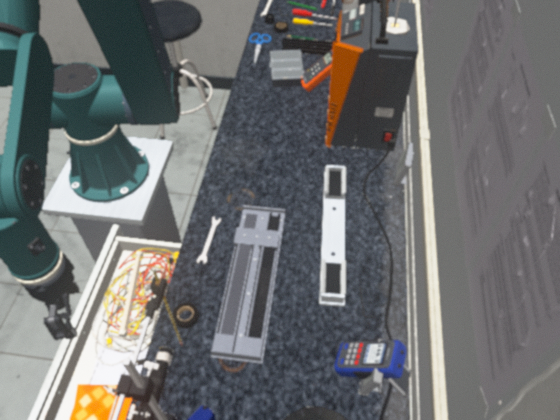

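View pics/top0.png

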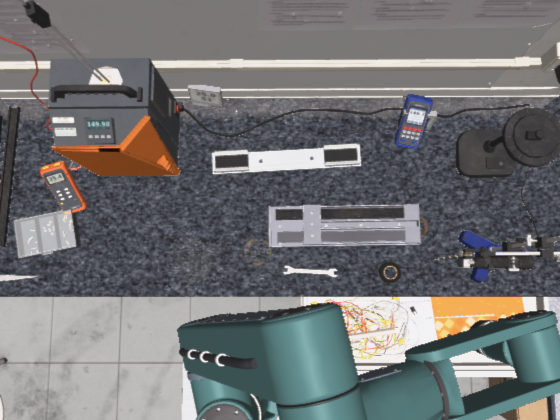

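```bash
cat > h.py <<'E'
import numpy as np, cv2
from scipy.optimize import least_squares
from bench import read_state, optics, finder
K={c:optics.calibration(c) for c in('scene','top')}
def ray(c,rc):
    k=K[c];f=210/np.tan(np.radians(k['vertical_fov']/2))
    d=np.array([(rc[1]-k['cx'])/f,-(rc[0]-k['cy'])/f,-1.]);return k['xyz'],k['orientation']@d
def onz(c,rc,z):
    o,d=ray(c,rc);return o+d*(z-o[2])/d[2]
def proj(c,p):
    k=K[c];f=210/np.tan(np.radians(k['vertical_fov']/2))
    q=(np.asarray(p)-k['xyz'])@k['orientation']
    return np.stack([k['cy']+f*q[...,1]/q[...,2],k['cx']-f*q[...,0]/q[...,2]],-1)
def tri(a,b):
    A=[];B=[]
    for c,rc in(('scene',a),('top',b)):
        o,d=ray(c,rc);d=d/np.linalg.norm(d);P=np.eye(3)-np.outer(d,d);A.append(P);B.append(P@o)
    return np.linalg.lstsq(np.vstack(A),np.hstack(B),rcond=None)[0]
def find(c,q):
    r=finder.tip_of(c,q);return r[0]['location'] if r else None
E
python3 - <<'E'
from h import *
L={'rail':((279.2,261.7),(214.9,344.2),.004),'flat':((276.6,240.5),(239.2,345.5),.004),'rack':((276.7,249.9),(224.3,340.2),0),'cradle':((228.9,332.9),(158.9,284.7),0),'tape':((314.2,182.4),(270.1,386.7),0),'spanner':((240.6,209.3),(271.1,312.1),0),'lip':((204.2,262.9),(223.2,267.7),.018),'bridge':((228.4,258.4),(224.9,302.8),.047),'seat':((182.6,336),(161,230.8),.026),'foot':((154.3,324.5),(174.1,181.1),0)}
for n,(a,b,z) in L.items(): print(n,onz('scene',a,z)[:2].round(3),onz('top',b,z)[:2].round(3),tri(a,b).round(3))
E
```

```text
rail [ 0.511 -0.302] [ 0.513 -0.302] [ 0.512 -0.302  0.004]
flat [ 0.457 -0.302] [ 0.442 -0.305] [ 0.449 -0.303 -0.   ]
rack [ 0.48  -0.297] [ 0.486 -0.29 ] [ 0.483 -0.292 -0.005]
cradle [ 0.677 -0.119] [ 0.681 -0.129] [ 0.677 -0.129  0.014]
tape [ 0.337 -0.422] [ 0.353 -0.422] [ 0.347 -0.423  0.01 ]
spanner [ 0.353 -0.202] [ 0.351 -0.208] [ 0.352 -0.207  0.006]
lip [ 0.478 -0.073] [ 0.488 -0.08 ] [ 0.483 -0.082  0.03 ]
bridge [ 0.484 -0.178] [ 0.479 -0.18 ] [ 0.482 -0.18   0.047]
seat [0.673 0.027] [0.669 0.028] [0.672 0.029 0.023]
foot [0.631 0.162] [0.636 0.177] [ 0.635  0.179 -0.015]
```

The scene view shows the rack's mouth towards +y (lip around row 205, cols 245–285). The black rail is in the far trough (col ~262) and the bright flat bar in the near one. The cradle is beyond at cols 320–345. In the top view the rack spans cols 268–421 at rows 205–246, the cradle cols 212–360 at rows 146–172, and the space left of the mouth is free.

```bash
cat >> h.py <<'E'
def mask(c,q):
    r=finder.regions_of(c,q);return r[0]['mask'] if r else None
def rect(c,q,z):
    m=mask(c,q)
    if m is None: return None
    cs,_=cv2.findContours(m.astype(np.uint8),cv2.RETR_EXTERNAL,cv2.CHAIN_APPROX_NONE)
    p=np.vstack([k[:,0] for k in cs if len(k)>8])
    w=np.array([onz(c,(y,x),z)[:2] for x,y in p])*1000
    (cx,cy),(a,b),t=cv2.minAreaRect(w.astype(np.float32))
    if a<b: a,b,t=b,a,t+90
    return np.round([cx,cy,a,b,(t+90)%180-90],1), w.min(0).round(),w.max(0).round()
E
python3 - <<'E'
from h import *
for c in('top','scene'):
    optics.camera(c)
    for q,z in(('bar_rack',.01),('cradle',.035),('rail',.02),('flat_bar',.012)): print(c,q,rect(c,q,z))
E
```

```text
top bar_rack (array([ 482.1, -299.7,  437.8,  120.6,  -89.5]), array([ 422., -519.]), array([544., -81.]))
top cradle (array([ 673.8, -133.3,  428.9,   67.8,  -86.9]), array([ 632., -347.]), array([717.,  82.]))
top rail (array([ 515.4, -288.5,  369. ,   31.5,  -89.1]), array([ 499., -473.]), array([ 534., -104.]))
top flat_bar (array([ 452.2, -289.7,  365.8,   31.7,   89.9]), array([ 436., -473.]), array([ 468., -107.]))
scene bar_rack (array([ 484.5, -294.5,  447.2,  124.6,  -88.6]), array([ 419., -519.]), array([549., -71.]))
scene cradle (array([ 677.8, -138.9,  454.8,   62.6,  -86.5]), array([ 636., -367.]), array([720.,  89.]))
scene rail (array([ 518.9, -283.3,  360.6,   31.4,  -89.2]), array([ 502., -464.]), array([ 536., -103.]))
scene flat_bar (array([ 452.4, -281.9,  358.2,   34.5,  -89.9]), array([ 435., -461.]), array([ 470., -103.]))
```

Call:
step_arm --motion "0 0 0 -0.15 1;0 0 0 -0.15 1;0 0 0 -0.15 1;0 0 0 -0.15 0.4;0 0 0 -0.15 0.2;0 0 0 -0.15 0.2;0 0 0 -0.15 0.2;0 0 0 -0.15 0.2"

```text
time: 2.4
eef_pos: [0.2039, -0.5643, 0.4046]
ee_rot: [[0.018, 1.0, -0.0], [1.0, -0.018, 0.0], [0.0, -0.0, -1.0]]
contact_force: [0.2, 0.6, -0.1]
opening: 0.599
finger_force: 0.0
```

Call:
step_arm --motion "0 0 0 -0.03 0.2;3.4 2.62 0 0 0.2;3.4 2.62 0 0 0.2;3.4 2.62 0 0 0.2;3.4 2.62 0 0 0.2;3.4 2.62 0 0 0.2;3.4 2.62 0 0 0.2;3.4 2.62 0 0 0.2;3.4 2.62 0 0 0.2;3.4 2.62 0 0 0.2"

```text
time: 3.4
eef_pos: [0.4387, -0.2553, 0.4049]
ee_rot: [[-0.003, 1.0, 0.0], [1.0, 0.003, -0.0], [-0.0, 0.0, -1.0]]
contact_force: [0.7, -0.6, -0.1]
opening: 0.601
finger_force: 0.0
```

Call:
step_arm --motion "3.4 2.62 0 0 0.2;3.4 2.62 2 0 0.2;3.4 2.62 3 0 0.2;0 0 4 0 0.2;0 0 4 0 0.2;0 0 0 0 0.2"

```text
time: 4.0
eef_pos: [0.5125, -0.1544, 0.2717]
ee_rot: [[-0.004, 1.0, -0.009], [1.0, 0.004, 0.004], [0.004, -0.009, -1.0]]
contact_force: [-1.5, -0.3, -0.4]
opening: 0.6
finger_force: 0.0
```

Run:
```python
from h import *
im=optics.camera('scene')
s=read_state();print(s['eef_pos'],s['ee_rot'].round(3).tolist(),s['opening'])
cv2.imwrite('pics/a.png',cv2.resize(im[130:340,160:440,::-1],None,fx=2.8,fy=2.8,interpolation=cv2.INTER_CUBIC))
```

```text
[ 0.51361063 -0.15524639  0.27425517] [[-0.004, 1.0, -0.005], [1.0, 0.004, 0.003], [0.003, -0.005, -1.0]] 0.6006642570393802
```

View pics/a.png

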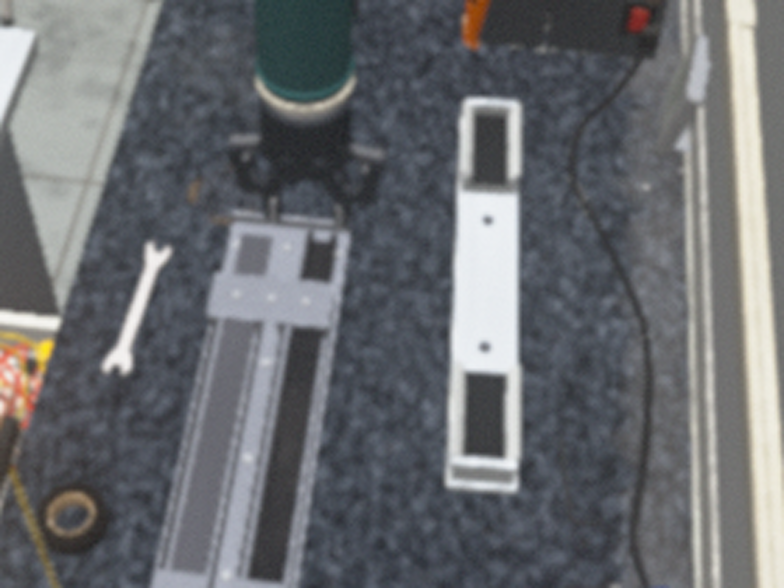

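The gripper is straddling the rail in the far trough, with its fingers at crop cols 270 and 340. The rail's front end is at crop (320, 235), just behind the lip. Going down and closing.

Call:
step_arm --motion "0.2 0.05 2.5 0 0.2;0 0 2.5 0 0.2;0 0 2.5 0 0.2;0 0 2 0 0.2;0 0 0 0 0.2;0 0 0 0 0"

```text
time: 4.65
eef_pos: [0.5161, -0.1547, 0.1828]
ee_rot: [[-0.005, 1.0, 0.002], [1.0, 0.005, -0.001], [-0.001, 0.002, -1.0]]
contact_force: [-0.3, -0.3, 0.6]
opening: 0.498
finger_force: 0.0
```

Run:
```python
from h import *
s=read_state();print(s['eef_pos'],s['opening'],s['contact_force'],s['wrist_torque'])
im=optics.camera('scene');cv2.imwrite('pics/b.png',cv2.resize(im[140:290,190:390,::-1],None,fx=4,fy=4,interpolation=cv2.INTER_CUBIC))
```

```text
[ 0.51610916 -0.15466749  0.18281067] 0.4983655827670782 [-0.3336083  -0.31985764  0.57621985] [ 0.03456745 -0.06711768 -0.04432579]
```

View pics/b.png

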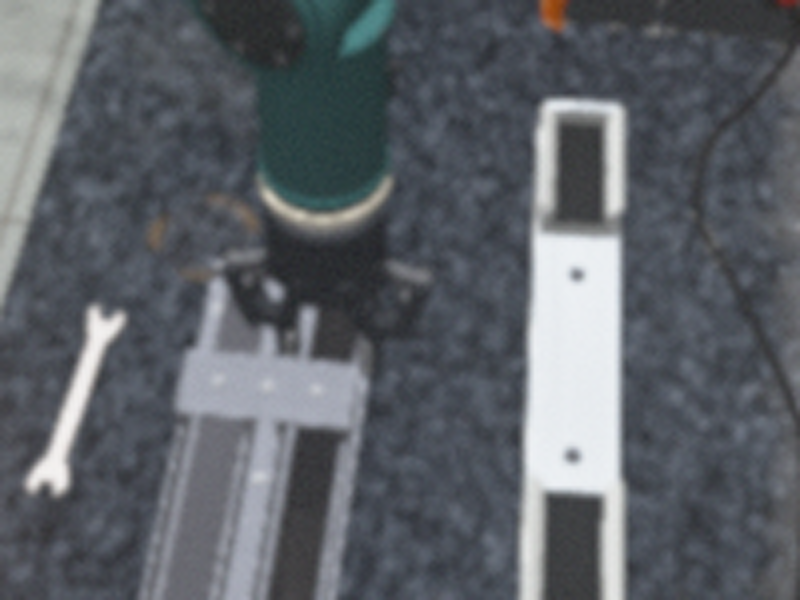

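The gripper is down around the front stub of the rail, just ahead of the bridge (crop ~(320, 320)), and clear of the other trough. Lowering a little and closing.

Call:
step_arm --motion "0 0 0.5 0 0;0 0 0 0 -0.2;0 0 0 0 -0.4;0 0 0 0 -0.7;0 0 0 0 -1;0 0 0 0 -1;0 0 0 0 -1"

```text
time: 5.4
eef_pos: [0.5155, -0.1541, 0.1772]
ee_rot: [[-0.006, 1.0, 0.001], [1.0, 0.006, -0.001], [-0.001, 0.001, -1.0]]
contact_force: [-1.6, 0.2, 8.0]
opening: 0.334
finger_force: 62.6
```

Call:
step_arm --motion "0 0 -0.4 0 -1;0 0 -0.5 0 -1;0 0 -0.5 0 -1;0 0 -0.5 0 -1;0 0 0 0 -1;0 0 0 0 -1"

```text
time: 6.0
eef_pos: [0.5151, -0.1539, 0.1952]
ee_rot: [[-0.006, 1.0, 0.0], [1.0, 0.006, 0.0], [0.0, 0.0, -1.0]]
contact_force: [0.4, -0.4, -1.9]
opening: 0.337
finger_force: 59.4
```

Run:
```python
from h import *
s=read_state();print(s['eef_pos'],s['opening'],s['contact_force'],s['wrist_torque'])
```

```text
[ 0.51514247 -0.15388441  0.19517657] 0.33686464763373947 [ 0.43222499 -0.4188954  -1.92860683] [ 0.34789469 -0.00496508 -0.03104641]
```

Call:
step_arm --motion "0.5 0 0 0 -1;1 0 0 0 -1;1.5 0 0 0 -1;1.5 0 0 0 -1;1.5 0 0 0 -1;0 0 0 0 -1"

```text
time: 6.6
eef_pos: [0.5142, -0.0913, 0.1949]
ee_rot: [[-0.008, 1.0, -0.001], [1.0, 0.008, 0.001], [0.001, -0.001, -1.0]]
contact_force: [1.2, -1.1, -1.5]
opening: 0.339
finger_force: 59.4
```

Run:
```python
from h import *
s=read_state();print(s['eef_pos'],s['opening'],s['contact_force'],s['wrist_torque'])
im=optics.camera('scene');cv2.imwrite('pics/c.png',cv2.resize(im[100:370,190:390,::-1],None,fx=2.2,fy=2.2,interpolation=cv2.INTER_CUBIC))
print(rect('scene','rail',.03))
```

```text
[ 0.51421471 -0.09129729  0.19493137] 0.3387440570161853 [ 1.21668801 -1.07110822 -1.46310567] [ 0.22450381  0.00975809 -0.01143154]
(array([ 517.2, -246.6,  395.4,   32.6,  -89.3]), array([ 501., -444.]), array([535., -49.]))
```

View pics/c.png

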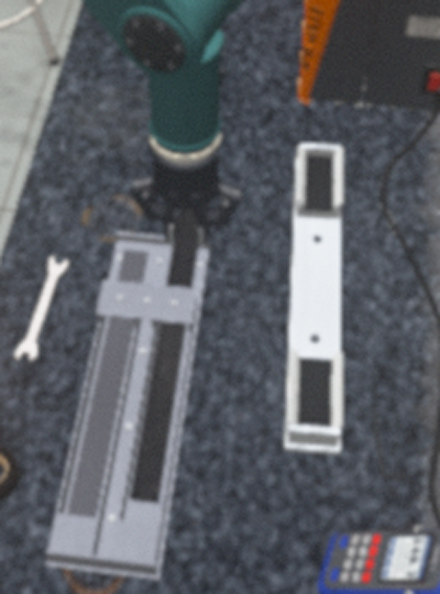

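The rail's front is over the lip (crop (190, 235)) and its rear end has left the low keeper (crop (145, 500)). Drawing on while rising slightly.

Call:
step_arm --motion "1.5 0 -0.1 0 -1;2 0 -0.1 0 -1;2 0 -0.1 0 -1;2 0 -0.1 0 -1;2 0 -0.1 0 -1;2 0 -0.15 0 -1;2 0 -0.15 0 -1;1.5 0 -0.2 0 -1;0 0 0 0 -1"

```text
time: 7.6
eef_pos: [0.5139, 0.0577, 0.2054]
ee_rot: [[-0.008, 1.0, 0.001], [1.0, 0.008, 0.0], [0.0, 0.001, -1.0]]
contact_force: [-0.2, -0.4, -1.6]
opening: 0.333
finger_force: 59.4
```

Run:
```python
from h import *
s=read_state();print(s['eef_pos'],s['opening'],s['contact_force'],s['wrist_torque'])
im=optics.camera('scene')
print(rect('scene','rail',.03))
```

```text
[0.51389939 0.05772582 0.20536947] 0.33341861677152507 [-0.19271236 -0.42973997 -1.62277753] [ 0.21869897 -0.04474012 -0.04503271]
(array([515.4, -85.6, 411.7,  31.6, -89.1]), array([ 497., -292.]), array([534., 120.]))
```

Call:
step_arm --motion "2 0 -0.1 0 -1;2 0 -0.1 0 -1;2 0 -0.1 0 -1;2 0 -0.1 0 -1;2 0 -0.1 0 -1;2 0 -0.1 0 -1;1.5 0 -0.2 0 -1;1 0 -0.8 0 -1;1 0 -1 0 -1;1 0 -1 0 -1"

```text
time: 8.7
eef_pos: [0.5131, 0.2213, 0.2421]
ee_rot: [[-0.006, 1.0, 0.0], [1.0, 0.006, -0.0], [-0.0, 0.0, -1.0]]
contact_force: [0.1, -0.3, -2.3]
opening: 0.337
finger_force: 59.4
```

Run:
```python
from h import *
s=read_state();print(s['eef_pos'],s['opening'],s['contact_force'],s['wrist_torque'])
im=optics.camera('scene');cv2.imwrite('pics/d.png',cv2.resize(im[20:270,180:440,::-1],None,fx=2.2,fy=2.2,interpolation=cv2.INTER_CUBIC))
print(rect('scene','rail',.03))
```

```text
[0.51309218 0.22131039 0.24208683] 0.3372264047812139 [ 0.09690653 -0.30214286 -2.34207556] [ 0.23244731 -0.04917752 -0.03761649]
(array([509.4, 114.3, 429.4,  34.9, -89.5]), array([ 491., -100.]), array([528., 329.]))
```

View pics/d.png

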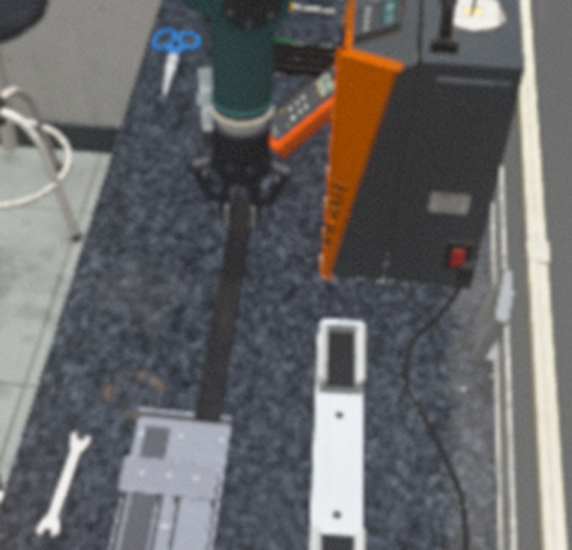

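The rail is held nearly level, with its rear (crop (208, 415)) about to pass the lip. The multimeter (crop (285, 150)) and grey box (crop (205, 75–130)) lie ahead, so I'll check the clearance to them.

Run:
```python
from h import *
for n,(x,y) in dict(meter=(280,152),box=(207,130),scis=(165,97),rear=(208,417),front=(240,190)).items():
    print(n,onz('scene',(20+y/2.2,180+x/2.2),.02).round(3))
for p in((255,30),(210,76),(175,65)): print(onz('top',p,.02).round(3)) # placeholder: box, meter in top0
```

```text
meter [0.547 0.446 0.02 ]
box [0.427 0.486 0.02 ]
scis [0.346 0.564 0.02 ]
rear [ 0.513 -0.089  0.02 ]
front [0.497 0.348 0.02 ]
[0.397 0.6   0.02 ]
[0.527 0.475 0.02 ]
[0.63  0.513 0.02 ]
```

Call:
step_arm --motion "2 0 -0.5 0 -1;2 0 -0.5 0 -1;2 -0.5 0 0 -1;2 -1 0 0 -1;2 -1 0 0 -1;0 -0.5 1 0 -1;0 0 1.5 0 -1;0 0 1.5 0 -1;0 0 0.5 0 -1;0 0 0 0 -1"

```text
time: 9.8
eef_pos: [0.482, 0.3199, 0.2051]
ee_rot: [[-0.006, 1.0, -0.002], [1.0, 0.006, -0.001], [-0.001, -0.002, -1.0]]
contact_force: [0.4, -0.5, -1.8]
opening: 0.336
finger_force: 59.4
```

Run:
```python
from h import *
s=read_state();print(s['eef_pos'],s['opening'],s['contact_force'],s['wrist_torque'])
im=optics.camera('scene')
print(rect('scene','rail',.03))
```

```text
[0.48200566 0.3199273  0.20510044] 0.3355020768703976 [ 0.3648546  -0.51881334 -1.83988746] [0.17113216 0.01754656 0.05112402]
(array([483.8, 180.2, 422.5,  35. , -89. ]), array([463., -31.]), array([501., 391.]))
```

Call:
step_arm --motion "0 0 0.5 0 -1;0 0 0.5 0 -1;0 0 0.4 0 -1;0 0 0.4 0 -1;0 0 0.4 0 -1;0 0 0.3 0 -1;0 0 0.3 0 -1;0 0 0.2 0 -1;0 0 0 0 -1"

```text
time: 10.8
eef_pos: [0.4823, 0.321, 0.176]
ee_rot: [[-0.006, 1.0, -0.0], [1.0, 0.006, -0.0], [-0.0, -0.0, -1.0]]
contact_force: [-0.4, 0.7, -0.7]
opening: 0.333
finger_force: 59.6
```

Run:
```python
from h import *
s=read_state();print(s['eef_pos'],s['opening'],s['contact_force'],s['wrist_torque'])
```

```text
[0.48234295 0.32095115 0.17599586] 0.33265712874033015 [-0.43841361  0.70635099 -0.69474515] [-0.30460397  0.0150037  -0.00100696]
```

Call:
step_arm --motion "0 0 0.1 0 -1;0 0 0.1 0 -1;0 0 0.1 0 -1;0 0 0 0 -1"

```text
time: 11.2
eef_pos: [0.4824, 0.321, 0.1733]
ee_rot: [[-0.006, 1.0, 0.0], [1.0, 0.006, 0.0], [0.0, 0.0, -1.0]]
contact_force: [1.0, 2.0, 2.5]
opening: 0.336
finger_force: 60.3
```

Call:
step_arm --motion "0 0 0.1 0 -1;0 0 0 0 -1"

```text
time: 11.4
eef_pos: [0.4824, 0.321, 0.1733]
ee_rot: [[-0.006, 1.0, 0.001], [1.0, 0.006, 0.0], [0.0, 0.001, -1.0]]
contact_force: [-2.1, -0.2, 11.1]
opening: 0.332
finger_force: 63.8
```

Call:
step_arm --motion "0 0 -0.05 0 -0.3;0 0 0 0 -0.2;0 0 0 0 0;0 0 0 0 0.2;0 0 0 0 0.2;0 0 -2 0 0.2;0 0 -4 0 0.2;0 0 -4 0 0.2;0 0 0 0 0.2"

```text
time: 12.3
eef_pos: [0.4845, 0.322, 0.2777]
ee_rot: [[-0.006, 1.0, 0.009], [1.0, 0.006, 0.004], [0.004, 0.009, -1.0]]
contact_force: [0.3, 0.5, -0.6]
opening: 0.598
finger_force: 0.0
```

Run:
```python
from h import *
s=read_state();print(s['eef_pos'],s['opening'],s['contact_force'])
im=optics.camera('scene');cv2.imwrite('pics/e.png',cv2.resize(im[20:270,180:440,::-1],None,fx=2.2,fy=2.2,interpolation=cv2.INTER_CUBIC))
print(rect('scene','rail',.016),find('scene','rail'));a=find('scene','rail')
im=optics.camera('top');print(rect('top','rail',.016));b=find('top','rail');print(onz('scene',a,0),None if b is None else onz('top',b,0))
a=find('top','cradle'); print(rect('top','cradle',.035))
```

```text
[0.48445193 0.32202213 0.2776719 ] 0.598120044642693 [ 0.27402852  0.45211945 -0.55894306]
(array([485.9, 169.2, 417.7,  37.9, -88.8]), array([463., -40.]), array([505., 378.])) [147.9, 276.8]
(array([481.6, 163.4, 379.1,  31.9,  89.9]), array([466., -26.]), array([498., 353.]))
[0.48171063 0.17024272 0.        ] [0.48472824 0.17855543 0.        ]
(array([ 673.2, -134. ,  430.5,   72.4,  -87. ]), array([ 632., -348.]), array([720.,  82.]))
```

View pics/e.png

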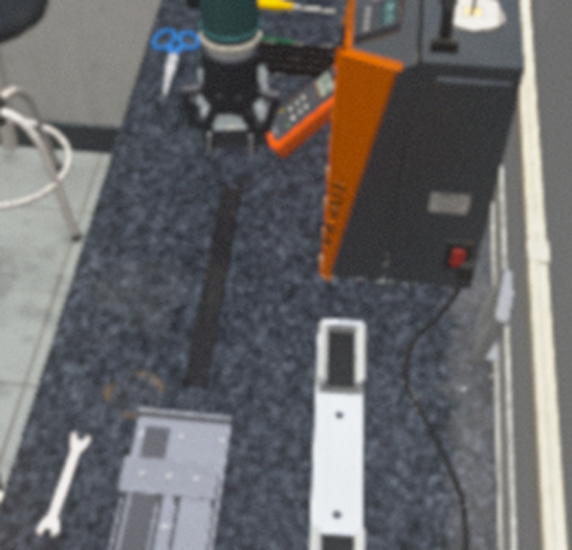

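The rail lies flat on the bench and is released, with ends at crop (232, 180) and (197, 385) and its centre near (0.484, 0.173). Moving over its middle.

Call:
step_arm --motion "-3 0 0 0 0.2;-4 0 0 0 0.2;-4 0.1 0 0 0.2;-3.8 0 0 0 0.2;0 0 3 0 0.2;0 0 3 0 0.2;0 0 2 0 0.2;0 0 1.7 0 0.1;0 0 0 0 0;0 0 0 0 -0.2"

```text
time: 13.75
eef_pos: [0.4841, 0.1729, 0.1753]
ee_rot: [[-0.006, 1.0, -0.001], [1.0, 0.006, -0.0], [-0.0, -0.001, -1.0]]
contact_force: [-0.8, -0.2, 0.0]
opening: 0.403
finger_force: 0.0
```

Call:
step_arm --motion "0 0 0 0 -0.4;0 0 0 0 -0.7;0 0 0 0 -1;0 0 0 0 -1;0 0 0 0 -1"

```text
time: 14.25
eef_pos: [0.4845, 0.173, 0.1761]
ee_rot: [[-0.006, 1.0, 0.001], [1.0, 0.006, 0.0], [0.0, 0.001, -1.0]]
contact_force: [-1.5, 0.8, 4.3]
opening: 0.33
finger_force: 60.4
```

Call:
step_arm --motion "0 0 -0.5 0 -1;0 0 -1.5 0 -1;0 0 -3 0 -1;0 0 -3 0 -1;0 0 -2 -0.05 -1;0 0 0 0 -1;0 0 0 0 -1"

```text
time: 14.95
eef_pos: [0.484, 0.1729, 0.2756]
ee_rot: [[-0.055, 0.998, 0.001], [0.998, 0.055, 0.0], [0.0, 0.001, -1.0]]
contact_force: [0.1, 0.0, -2.6]
opening: 0.329
finger_force: 59.7
```

```bash
cat >> h.py <<'E'
from scipy.optimize import minimize
S=4
def sil(c,boxes,x,y,z,t):
    m=np.zeros((420*S,560*S),np.uint8);ct,st=np.cos(t),np.sin(t)
    for (x0,x1,y0,y1,z0,z1) in boxes:
        P=np.array([[a,b,h] for a in(x0,x1) for b in(y0,y1) for h in(z0,z1)])
        W=np.stack([x+ct*P[:,0]-st*P[:,1],y+st*P[:,0]+ct*P[:,1],z+P[:,2]],-1)
        uv=proj(c,W)[:,::-1]
        cv2.fillConvexPoly(m,cv2.convexHull(np.round((uv+.5)*S).astype(np.int32)),1)
    return m>0
CR=[(-.218,.218,-.03,.03,0,.01),(-.218,-.111,-.03,.03,0,.042),(.111,.218,-.03,.03,0,.042)]
RL=[(-.2,.2,-.015,.015,0,.016)]
def fit(ms,boxes,p0,z,free=4):
    big={c:np.kron(m,np.ones((S,S)))>0 for c,m in ms.items()}
    def cost(q):
        r=0
        for c,B in big.items():
            A=sil(c,boxes,q[0]/1e3,q[1]/1e3,z,np.radians(q[2]))
            r-=(A&B).sum()/(A|B).sum()
        return r
    x0=np.array(p0,float);r=minimize(cost,x0,method='Nelder-Mead',options=dict(initial_simplex=np.vstack([x0]+[x0+d for d in np.diag([6,6,2.])]),xatol=.1,fatol=1e-5,maxiter=150))
    return r.x.round(1),round(r.fun,3)
E
python3 - <<'E'
from h import *
s=read_state();print(s['eef_pos'],s['ee_rot'].round(3)[:2,0],s['contact_force'],s['wrist_torque'])
M={};R={}
for c in('scene','top'):
    optics.camera(c);M[c]=mask(c,'cradle');R[c]=mask(c,'rail')
for ms in({'scene':M['scene']},{'top':M['top']},M): print(fit(ms,CR,(677,-130,93),0))
E
```

```text
[0.48403401 0.17286261 0.27562656] [-0.055  0.998] [ 0.0871408   0.02906393 -2.59441108] [ 0.01393699  0.01600039 -0.01556696]
(array([ 677., -130.,   93.]), np.float64(0.0))
(array([ 677.3, -133.5,   93.2]), np.float64(-0.947))
(array([ 677.3, -133.5,   93.2]), np.float64(-0.947))
```

Call:
step_arm --motion "-2.4 -0.1 0 0 -1;-4 -0.2 0 0 -1;-4 -0.2 0 0 -1;-4 -0.25 0 0 -1;-4 -0.25 0 0 -1;-4 -0.25 0 0 -1;-4 -0.2 0 0 -1;-4 -0.2 0 0 -1;-0.1 2 0 0 -1;-0.2 3.5 0 0 -1"

```text
time: 16.25
eef_pos: [0.5382, -0.133, 0.2746]
ee_rot: [[-0.052, 0.999, -0.004], [0.999, 0.052, 0.001], [0.002, -0.004, -1.0]]
contact_force: [0.9, -0.7, -0.8]
opening: 0.335
finger_force: 59.8
```

Call:
step_arm --motion "-0.2 4 0 0 -1;-0.2 4 0 0 -1;-0.2 3.5 0 0 -1;-0.1 2.3 0 0 -1;0 0 0 0 -1;0 0 0 0 -1"

```text
time: 16.85
eef_pos: [0.6777, -0.1305, 0.2743]
ee_rot: [[-0.056, 0.998, -0.002], [0.998, 0.056, 0.001], [0.001, -0.002, -1.0]]
contact_force: [-0.3, 0.7, -1.5]
opening: 0.335
finger_force: 59.9
```

Run:
```python
from h import *
s=read_state();print(s['eef_pos'],s['ee_rot'].round(3)[:2,0],s['wrist_torque'])
for c in('scene','top'):
    im=optics.camera(c)
    if c=='scene':cv2.imwrite('pics/f.png',cv2.resize(im[110:340,220:440,::-1],None,fx=2.6,fy=2.6,interpolation=cv2.INTER_CUBIC))
    for q,B,z,p in(('cradle',CR,0,(677,-132,93)),('rail',RL,s['eef_pos'][2]-.175,(677,-131,93))):
        m=mask(c,q)
        if m is not None: print(c,q,m.sum(),fit({c:m},B,p,z))
```

```text
[ 0.67772207 -0.13054057  0.2742681 ] [-0.056  0.998] [0.00718842 0.01012573 0.06207354]
scene cradle 1237 (array([ 676.2, -130.3,   93.6]), np.float64(-0.37))
scene rail 1033 (array([ 677.1, -128. ,   93.5]), np.float64(-0.629))
top cradle 1110 (array([ 674.9, -137. ,   93.2]), np.float64(-0.331))
top rail 1258 (array([ 675.2, -130.5,   93.5]), np.float64(-0.658))
```

View pics/f.png

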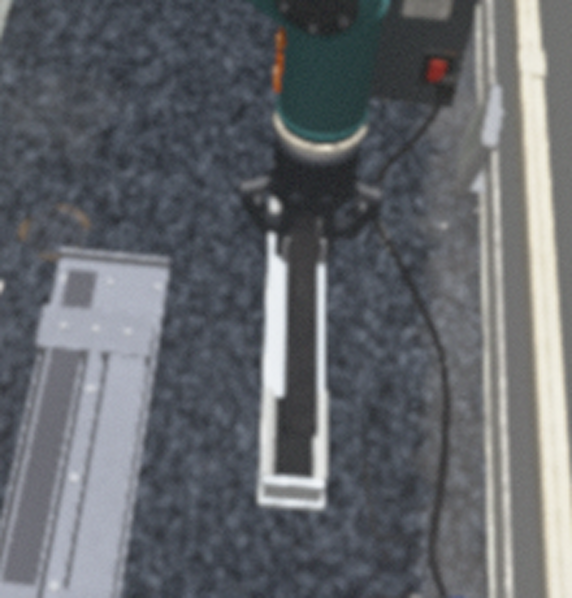

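The held rail is lined up over the cradle. Its near end is at crop (293, 435), above the near seat whose end plate is at crop (292, 485). Lowering to just above the lead-ins.

Call:
step_arm --motion "-0.25 0 1 0 -1;0 0 1.5 0 -1;0 0 1.5 0 -1;0 0 0.7 0 -1;0 0 0 0 -1;0 0 0 0 -1"

```text
time: 17.75
eef_pos: [0.6782, -0.1332, 0.2281]
ee_rot: [[-0.056, 0.998, -0.001], [0.998, 0.056, 0.0], [0.0, -0.001, -1.0]]
contact_force: [0.2, 0.0, -1.9]
opening: 0.333
finger_force: 59.9
```

Run:
```python
from h import *
s=read_state();print(s['eef_pos'],s['contact_force'],s['wrist_torque'])
im=optics.camera('scene')
z=s['eef_pos'][2]-.1757
def pix(bs):
    return bs
# predicted pixel of key edges
t=np.radians(93.2);u=np.array([np.cos(t),np.sin(t)]);v=np.array([-u[1],u[0]]);C=np.array([.677,-.133])
V=im[:,:,::-1].copy();big=cv2.resize(V[215:320,300:380],None,fx=7,fy=5.7,interpolation=cv2.INTER_CUBIC)
def put(p,col):
    r,c=proj('scene',p);cv2.circle(big,(int((c+.5-300)*7),int((r+.5-215)*5.7)),3,col,-1)
for y in(-.019,.019):
    put([*(C-.206*u+y*v),.04],(0,255,0)); put([*(C-.206*u+y*v),.026],(255,0,255))
for y in(-.03,.03): put([*(C-.218*u+y*v),.04],(0,0,255))
R=s['eef_pos'][:2]
for y in(-.015,.015): put([*(R-.2*u+y*v),z+.016],(255,255,0)); put([*(R-.2*u+y*v),z],(0,255,255))
cv2.imwrite('pics/g.png',big)
im=optics.camera('top');m=mask('top','rail');print(fit({'top':m},RL,(677,-133,93),z))
```

```text
[ 0.67817409 -0.13318287  0.22809273] [ 0.24573751  0.0297114  -1.94806209] [-0.00549326 -0.00824506  0.04677909]
(array([ 677.5, -132.3,   93.3]), np.float64(-0.62))
```

View pics/g.png

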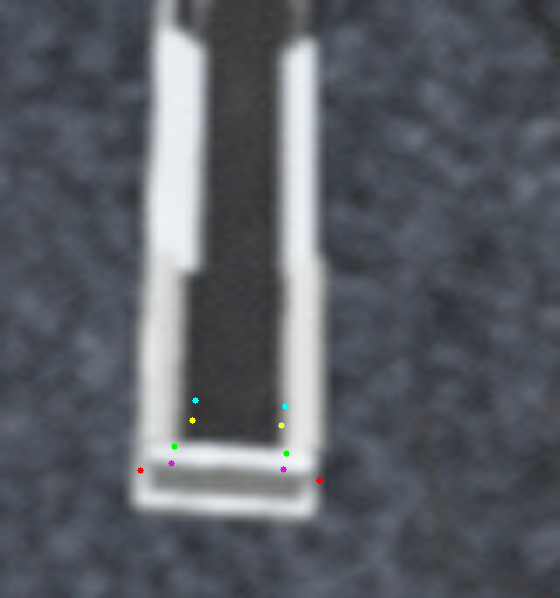

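The near seat's inner end edge (about row 447) and cheeks agree with the model dots to within about 2 mm. The rail (cols 203–283) is centred within tolerance. Lowering into the seats.

Call:
step_arm --motion "0 -0.1 0.4 0 -1;0 0 0.5 0 -1;0 0 0.5 0 -1;0 0 0.4 0 -1;0 0 0.3 0 -1;0 0 0.2 0 -1;0 0 0 0 -1"

```text
time: 18.6
eef_pos: [0.677, -0.1332, 0.2052]
ee_rot: [[-0.056, 0.998, -0.001], [0.998, 0.056, 0.0], [0.0, -0.001, -1.0]]
contact_force: [0.0, 0.1, -2.6]
opening: 0.331
finger_force: 59.9
```

Call:
step_arm --motion "0 0 0.1 0 -1;0 0 0.1 0 -1;0 0 0.1 0 -1;0 0 0 0 -1"

```text
time: 19.0
eef_pos: [0.6771, -0.1333, 0.2025]
ee_rot: [[-0.056, 0.998, -0.0], [0.998, 0.056, 0.0], [0.0, -0.0, -1.0]]
contact_force: [0.4, 0.7, -2.8]
opening: 0.336
finger_force: 59.9
```

Call:
step_arm --motion "0 0 0.1 0 -1;0 0 0.1 0 -1;0 0 0 0 -1"

```text
time: 19.3
eef_pos: [0.6772, -0.1333, 0.2021]
ee_rot: [[-0.056, 0.998, 0.0], [0.998, 0.056, -0.0], [-0.0, 0.0, -1.0]]
contact_force: [-3.2, 1.5, 9.3]
opening: 0.332
finger_force: 61.1
```

Contact came at the expected seat height. Releasing.

Call:
step_arm --motion "0 0 -0.1 0 -0.3;0 0 0 0 -0.2;0 0 0 0 0;0 0 0 0 0.2;0 0 0 0 0.2;0 0 -2 0 0.2;0 0 -4 0 0.2;0 0 -4 0 0.2;0 -4 -4 0 0.2;0 -4 -2 0 0.2"

```text
time: 20.3
eef_pos: [0.6029, -0.1378, 0.3601]
ee_rot: [[-0.057, 0.998, 0.006], [0.998, 0.057, -0.002], [-0.002, 0.006, -1.0]]
contact_force: [-0.7, -0.4, 0.9]
opening: 0.602
finger_force: 0.0
```

Call:
step_arm --motion "0 -4 0 0 0.2;0 -4 0 0 0.2;0 -4 0 0 0.2;3 0 0 0 0.2;4 0 0 0 0.2;4 0 0 0 0.2;4 0 0 0 0.2;0 0 0 0 0.2;0 0 0 0 0.2"

```text
time: 21.2
eef_pos: [0.4737, 0.0061, 0.3571]
ee_rot: [[-0.059, 0.998, 0.0], [0.998, 0.059, -0.0], [-0.0, 0.0, -1.0]]
contact_force: [0.1, -0.6, -0.3]
opening: 0.598
finger_force: 0.0
```

Run:
```python
from h import *
s=read_state();print(s['eef_pos'],s['contact_force'],s['time'])
for c in('scene','top'):
    im=optics.camera(c)
    if c=='scene':cv2.imwrite('pics/hh.png',cv2.resize(im[140:380,160:380,::-1],None,fx=2.5,fy=2.5,interpolation=cv2.INTER_CUBIC))
    m=mask(c,'rail')
    if m is not None:
        for z in (.026,.036):print(c,fit({c:m},RL,(677,-133,93),z))
    for q in('black_tape','spanner','flat_bar'):
        a=find(c,q);print(q,None if a is None else onz(c,a,0).round(3)[:2])
```

```text
[0.47365665 0.00614513 0.35708076] [ 0.10214338 -0.60954536 -0.3372066 ] 21.2
scene (array([ 676.4, -128.4,   93.6]), np.float64(-0.918))
scene (array([ 676. , -132.8,   93.6]), np.float64(-0.909))
black_tape [ 0.346 -0.425]
spanner [ 0.352 -0.201]
flat_bar [ 0.446 -0.305]
top (array([ 675.8, -134.5,   93.2]), np.float64(-0.919))
top (array([ 673.6, -135.5,   93.3]), np.float64(-0.913))
black_tape [ 0.358 -0.43 ]
spanner [ 0.351 -0.205]
flat_bar [ 0.44  -0.314]
```

View pics/hh.png

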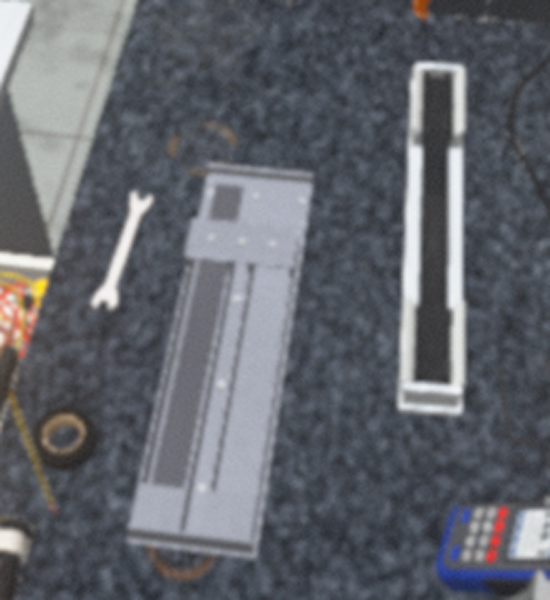

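The rail lies straight in the cradle between both end plates, from crop (437, 75) to (433, 380). The flat bar, tape and spanner are where they were, and the arm is clear.

```bash
python3 -c "
from bench import workorder
print(workorder.close_job())"
```

```text
the job is handed in; nothing more can be done
None
```

The rail went over the lip, out endwise, flat onto the bench and then into both cradle seats, slots upward; the flat bar, tape and spanner are undisturbed, and I handed the job in at about 21 s.

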